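# Clamp two fresh soap bars in the curing press with its quarter-turn T-bolt

### The arm

A 6-joint arm with a two-finger parallel gripper is mounted at the origin on a cart in front of the work surface, level with it; the furniture and walls round the work are solid. World frame = base frame: x ahead of the robot, y to its left, z up, the work surface at z = 0. Lengths are in m, angles in rad, forces in N, time in s.
With the tool pointing down it reaches from about 0.4 to 0.825 m from the base axis. Payload 7 kg.
Tool frame: the origin (TCP) lies midway between the tips of the shut fingers; the grasp point (between the pads) lies arm.hold_point_z behind it (arm.hold_point_z is the distance from the TCP to the grasp point, in m); z points along the fingers, y is the line along which they close (so a half turn about z gives the same grasp; the last joint's range is limited). The gripper opens to 88 mm and grips with 3 to 60 N. Pads are 19 mm wide; open, the fingers measure 130 mm over their backs; the gripper's body (78 mm by 193 mm) begins 47 mm behind the grasp point.
Start: joints at [-0.929, 0.359, 0.012, 0, -1.224, -0.288], TCP at [0.234, -0.633, 0.227] pointing down, gripper open.
Joint ranges: [-3.07, 3.07], [-1.43, 2.12], [-1.02, 1.25], [-3.03, 1.67], [-3.05, -0], [-3.03, 3.03]. Speed limits (rad/s): [2.39, 2.39, 3.01, 3.14, 3.14, 3.14].

### API

Orientations are given as [roll, pitch, yaw] about the fixed x, y, z axes, in that order (R = Rz(yaw) Ry(pitch) Rx(roll)).
In Python, from station import arm gives the robot as it stands.
- The arm moves only by the shell command python3 -m crank 'ROWS' [OPENING] [FORCE]. ROWS is JSON, a list that holds one entry, the list of rows, each a list of 4 numbers: the shift along the tool's x, y, z in units of 25 mm (1.0 is 25 mm), then the turn about the tool's z in units of 5 degrees (1.0 is 5 degrees). A call has 1 to 12 rows; each row is the pose to reach, as a shift and turn from the pose commanded when the call began, along the tool's axes at that moment; what a row does not reach only later rows make up. A row lasts 1/8 s, in which the tool goes at most 62.5 mm and 10.7 degrees, less where a joint would pass 70% of its speed; a pose out of reach is approached as far as the arm can. A call with a gripper value outside its range is refused whole. OPENING is the closure, from 0 (fully open) to 1 (shut), set as the call begins (- or left out, the last holds). The fingers move at their own pace and stop on an object; FORCE is the grip in N (left out, the last holds). Time passes only in rows, so rows that repeat a pose let the fingers close. It gives the time, the measured TCP pose, the force, the opening and the grip force at its end, in the units of the state.
- arm.get_state(): the state, without advancing time (a new reading comes with each control period).
- arm.grab_frame(name): name is "side" or "top" or "wrist"; returns (picture, depth): 420x560x3 uint8, red, green, blue; 420x560 float32, m along the optical axis (not along the pixel's ray), 0 where there is no reading.
- arm.get_calibration(name): a dict with "mtx" (3x3 intrinsics, pixels), "R" (3x3) and "t" (3): a world point X has camera coordinates R X + t; the wrist camera has in their place "mount" (4x4, takes a point from camera to tool coordinates, whose origin is the TCP and whose axes are the flange's). Camera axes: x right, y down, z forward; pixel columns grow to the right and rows downward; lengths in m; the calibration is good to about 2 mm. The wrist camera is an equidistant fisheye: a pixel r from the principal point sees the ray r / f radians off the axis. A picture is of the moment at which its call begins: read the wrist's pose just before it. get_calibration takes no time and is no camera call.
- arm.job_done(): hands the job in; it is judged then, once.
Trained networks look in the newest picture that a camera, given by its name, has taken for a name from the list of things; names that differ only in an ending like _2 or _b are one class to them, and where a whole thing is asked for, a point or a joint stands for the part that bears it (a point fixed in the world has none). Each returns a list of dicts, best first, with "score" (0 to 1); they miss things now and then, are a little off and sometimes report something else, mostly with a low value. They report only what shows in the picture. A call takes as long as a camera call. They do not tell look-alikes from the thing itself.
- arm.recognise(thing, camera): "extent" ([left, top, width, height] in pixels, round what is visible of it).
- arm.trace(thing, camera): "mask" (420x560 bool, what is visible of it) and "extent" ([left, top, width, height] in pixels, round what is visible of it).
The state is a dict: "t": time; "q": joint angles; "qd": joint speeds; "joint_efforts": joint torques, N m; "eef_pos": TCP position; "ee_rot": TCP orientation; "force": force on the tool from outside, world axes, zero at the start; "moment": the same for the moment, N m; "width": finger opening in m; "gripper_force": force on a finger pad.
Only numpy, scipy, OpenCV 4.12 (cv2) and the standard library are available. Lean on these libraries where they do the work, as an engineer would, in place of code of your own. Each camera call takes 0.05 s, during which the arm holds its last target. There are 200 camera calls.

### The job

Clamp the two fresh soap bars so that they dry flat: lay the dark press plate on them between the end guides of the press and let go of it. Then take the T-bolt from its rest block, pass its head down through the slots of the plate and of the steel keeper, press it against the springs only until you feel it bottom, gently and without forcing it, give it a quarter turn clockwise (seen from above) and ease it up until the springs draw its head into the keeper's pocket; let go with the plate held down, and leave the jar, the dropper bottle and the wooden stamp where they stand.

Things in the scene. Friction and masses are not known exactly. Their poses are not given: they have to be found in the camera images.
- press: Curing press fixed on the bench: pale wooden plank 120 x 256 mm (x by y), top 22 mm above the bench, with a sprung aluminium bed that carries two beige soap bars (54 mm along x, 69-72 mm along y, centred at y = +-62.5 mm, tops 82 mm above the bench) and a steel keeper between them. Origin: centre of its underside, on the bench; y along the plank, z up.
- guide (a point): Middle of the inner face of the press's end wall at +y, 100 mm above the bench (axes as the press); the other end is alike. Each steel guide has an end wall at y = +-102 mm and side ears at x = +-31 mm (|y| 83 to 105 mm), with flared lips up to about 110 mm above the bench. They leave the plate 2 mm play all round and stop it from turning.
- keeper_slot (a point): Centre of the keeper's slot (33 mm along press y, 11 mm along press x), at its nominal top, 64.5 mm above the bench; axes as the press. The keeper, a 42 mm square steel post, is screwed up or down to suit the bars: its true height differs by up to +-7 mm, which nothing reports. It goes with the press, not with the bed.
- keeper_floor (a point): Nominal solid floor in the keeper, 45.5 mm above the bench. Bolt origin heights (nominal; shift with the keeper): bottomed 81.5 mm; free to turn under 83.5; locked 86.5. From the slot the head turns only clockwise seen from above, to stops at 90-98 degrees; there, along press x, it rises 3 mm into a pocket 12 mm wide and locks. Over 20 N between bolt and keeper is forcing it.
- press_plate: Loose dark wooden press plate, 58 x 200 x 14 mm (x by y by z), 0.11 to 0.18 kg, flat on the bench. Origin: centre of its underside. Through slot in its middle, 18 mm along x, 40 mm along y. Grip it across its 58 mm width at the middle. Either end may point either way. Laid on the bars its underside is 82 mm above the bench.
- t_bolt: Loose steel T-bolt, 0.09 kg, upright in the rest block. Origin: on its axis, underside of its round flange (44 mm wide, 4 mm thick), which bears on the plate. Black bar handle 58 mm along x, 12 mm thick along y, 18 to 42 mm above the origin. Shank 8 mm wide; T-head 30 mm along x (parallel to the handle), 8 mm wide, 28 to 36 mm below the origin, lower edges rounded. Half a turn about z is the same.
- rest_block: Wooden rest block fixed on the bench, 75 x 65 x 50 mm (x by y by z); origin: centre of its underside. A slot 36 mm along x and 14 mm along y goes down through it; the bolt's flange rests on its top.
- bed (a joint): How far the sprung bed with the bars is pressed down, m: 0 up (as found), at most 0.023. The springs push up with about 5 N at 0 plus 0.24 N per mm. The bolt bottoms at 0.0075 to 0.0215 depending on the keeper's height; locked it then reads 5 mm less (0.0025 to 0.0165).
- soap_stamp: Bystander: turned wooden stamp, 39 mm across, 60 mm tall, standing; origin: centre of its underside.
- dropper_bottle: Bystander: brown bottle with a black dropper, 31 mm across, 98 mm tall, standing; origin: centre of its underside.
- flake_jar: Bystander: clear jar of white flakes with a white lid, 82 mm across, 94 mm tall, standing; origin: centre of its underside.
Mind the look-alikes: they are no part of the job. There is more than one size of the t_bolt; the one meant has the size given above. There is more than one size of the press_plate; the one meant has the size given above.

How it is judged:
By the outcome, as a careful person would: the job done as asked, in the order asked, and still so for the second after the job is handed in, with the robot touching nothing.
It also fails if it takes over 72 s, if anything falls off the work surface, if the arm or the gripper's body presses on something with over 40 N, if the wrist force passes 120 N, or if a joint passes its speed limit or range.

## Working session

There is one attempt and no reset: what is moved stays moved. The work goes in short steps, Python scripts to look and compute and a shell command to move; the robot and the scene stay as the last step left them, time stands still between calls to the robot, and variables do not carry over. Pictures are saved under pics/ and viewed, at most 10 in all, crops included, and the job is handed in when it is done.

```bash
ls; mkdir -p pics; cat > h.py <<'E'
import numpy as np, cv2
from station import arm
def P(name, depth, mask=None):
    c=arm.get_calibration(name); K=np.array(c["mtx"]); R=np.array(c["R"]); t=np.array(c["t"])
    v,u=np.mgrid[0:420,0:560]; z=depth
    X=np.stack([(u-K[0,2])/K[0,0]*z,(v-K[1,2])/K[1,1]*z,z],-1)
    return (X-t)@R
E
python3 - <<'E'
from h import *
s=arm.get_state(); print(s['t'],s['eef_pos'],s['ee_rot'],s['width'],arm.hold_point_z)
p,d=arm.grab_frame("top"); p2,d2=arm.grab_frame("side")
np.savez('f0.npz',p=p,d=d,p2=p2,d2=d2)
cv2.imwrite('pics/top0.png',p[...,::-1]); cv2.imwrite('pics/side0.png',p2[...,::-1])
X=P("top",d)
for th in ["press","press_plate","t_bolt","rest_block","soap_stamp","dropper_bottle","flake_jar"]:
    for r in arm.trace(th,"top")[:4]:
        m=r["mask"]&(d>0); q=X[m]
        if len(q)<5: continue
        rc=cv2.minAreaRect((q[:,:2]*1000).astype(np.float32))
        print(th,round(r["score"],2),r["extent"],np.round(rc[0]),np.round(rc[1]),round(rc[2],1),"z",np.round(np.percentile(q[:,2],[5,50,95]),3))
E
```

```text
pics
0.0 [ 0.23367381 -0.63272198  0.22564593] [ 3.13993835e+00 -1.37830943e-04 -2.78788299e+00] 0.08758372694546028 0.0188
press 0.69 [151.2, 203.0, 83.8, 50.3] [523.  87.] [264. 123.] 77.8 z [0.016 0.025 0.106]
press_plate 0.96 [369.1, 234.5, 93.6, 34.5] [ 465. -629.] [309.  90.] 84.0 z [0.011 0.021 0.028]
press_plate 0.88 [252.7, 197.4, 29.4, 63.8] [ 522. -162.] [200.  59.] 10.9 z [0.007 0.015 0.022]
press_plate 0.7 [310.9, 242.8, 13.8, 12.1] [ 467. -311.] [43. 42.] 45.9 z [0.05  0.06  0.097]
press_plate 0.66 [150.2, 204.9, 86.2, 52.1] [523.  88.] [268. 126.] 77.8 z [0.013 0.025 0.106]
t_bolt 0.57 [307.2, 199.9, 23.4, 20.3] [ 592. -321.] [66. 66.] 24.4 z [0.004 0.059 0.107]
t_bolt 0.55 [311.5, 268.2, 8.2, 16.0] [ 371. -314.] [32. 29.] 58.0 z [0.025 0.033 0.059]
t_bolt 0.53 [311.4, 238.8, 11.7, 18.4] [ 469. -313.] [47. 46.] 43.1 z [0.049 0.058 0.097]
soap_stamp 0.43 [198.1, 165.2, 13.7, 15.2] [706.  45.] [34. 37.] 45.3 z [0.001 0.017 0.061]
dropper_bottle 0.52 [241.1, 167.4, 7.5, 11.9] [704. -82.] [31. 29.] 41.2 z [0.01  0.057 0.096]
dropper_bottle 0.22 [308.8, 242.0, 16.3, 14.2] [ 466. -313.] [49. 46.] 48.2 z [0.049 0.058 0.097]
flake_jar 0.8 [270.2, 162.5, 26.8, 25.2] [ 700. -207.] [62. 87.] 6.8 z [0.026 0.093 0.1  ]
```

```bash
python3 - <<'E'
import numpy as np,cv2
f=np.load('f0.npz');p=f['p'];c=p[140:300,130:390,::-1]
a=cv2.resize(c,(780,480),interpolation=cv2.INTER_CUBIC)
cv2.imwrite('pics/c0.png',a)
E
```

```text
(no output)
```

View pics/c0.png

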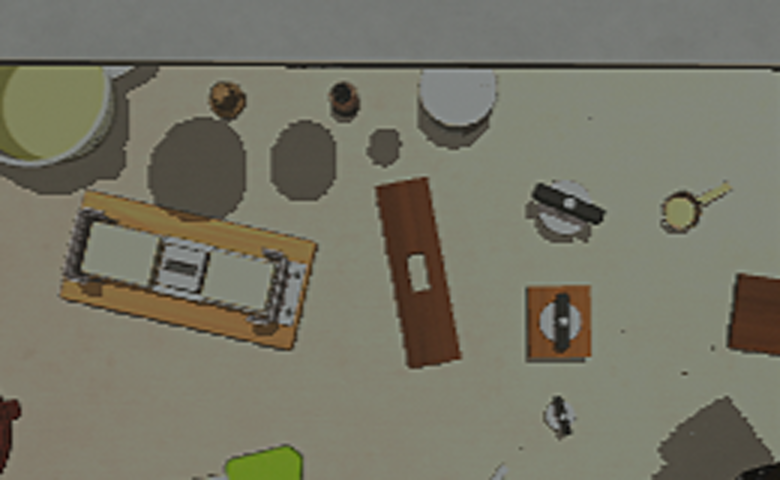

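View pics/side0.png

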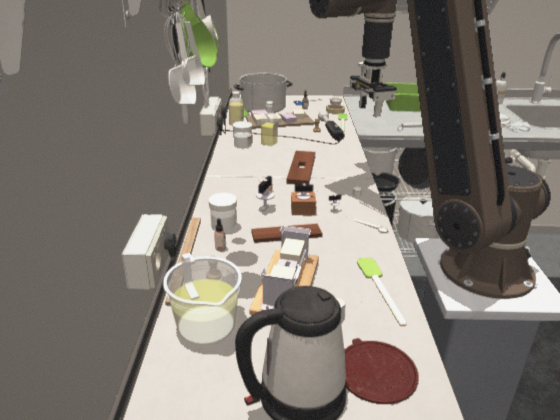

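The top crop shows the press at left, crop (190,270). The matching plate with the slot is at (418,272), the T-bolt in its rest block at (560,322), and the look-alike bolts at (567,208) and (560,415). The side view agrees.

```bash
python3 -m crank '[[[-17.3,13.7,0,1.86],[-17.3,13.7,0,1.86],[-17.3,13.7,0,1.86],[-17.3,13.7,0,1.86],[-17.3,13.7,0,1.86],[-17.3,13.7,0,1.86],[-17.3,13.7,0,1.86],[-17.3,13.7,2,1.86],[-17.3,13.7,2,1.86],[-17.3,13.7,2,1.86],[-17.3,13.7,2,1.86]]]' 0
cat >> h.py <<'E'
from scipy.spatial.transform import Rotation as Ro
def WP(d):
    s=arm.get_state(); c=arm.get_calibration("wrist"); K=np.array(c["mtx"]); M=np.array(c["mount"])
    v,u=np.mgrid[0:420,0:560]; a=(u-K[0,2])/K[0,0]; b=(v-K[1,2])/K[1,1]; r=np.hypot(a,b)+1e-9
    k=np.tan(r)/r; X=np.stack([a*k*d,b*k*d,d],-1)
    X=X@M[:3,:3].T+M[:3,3]
    return X@Ro.from_euler('xyz',s['ee_rot']).as_matrix().T+np.array(s['eef_pos'])
E
python3 - <<'E'
from h import *
s=arm.get_state(); print(s['t'],s['eef_pos'],s['ee_rot'],s['q'],s['force'])
c=arm.get_calibration("wrist"); print(np.round(c['mount'],3),c['mtx'])
p,d=arm.grab_frame("wrist"); cv2.imwrite('pics/w1.png',p[...,::-1]); X=WP(d); np.savez('w1.npz',p=p,d=d,X=X)
for th in ["press_plate","press"]:
    for r in arm.trace(th,"wrist")[:3]:
        q=X[r["mask"]&(d>0)]
        print(th,r["score"],r["extent"],np.round(np.percentile(q[:,2],[5,50,95]),4))
        z=np.median(q[:,2]); q=q[abs(q[:,2]-z)<.006]; rc=cv2.minAreaRect((q[:,:2]*1000).astype(np.float32)); print(rc)
E
```

```text
t: 1.82
eef_pos: [0.5209, -0.1619, 0.1767]
ee_rot: [-3.141, -0.0, -2.949]
force: [-0.7, -0.8, 0.0]
width: 0.0873
gripper_force: 0.0
1.825 [ 0.52094645 -0.1618995   0.17665517] [-3.14141679e+00 -3.35695642e-04 -2.94898913e+00] [ 5.81129385e-02  1.86144827e-01 -3.46327034e-01  2.54474589e-04
 -1.03863356e+00 -1.43643487e+00] [-0.73001519 -0.80632487  0.03485064]
[[ 0.    -0.969 -0.247  0.065]
 [ 1.     0.    -0.001 -0.001]
 [ 0.001 -0.247  0.969 -0.158]
 [ 0.     0.     0.     1.   ]] [[325.1922621    0.         277.08221513]
 [  0.         325.1922621  211.20170549]
 [  0.           0.           1.        ]]
press_plate 0.69 [251.7, 98.9, 55.6, 160.0] [0.0128 0.0141 0.0153]
((508.4543762207031, -165.013916015625), (166.96383666992188, 58.74651336669922), 10.990508079528809)
press_plate 0.6 [0.0, 85.7, 31.1, 66.9] [0.0019 0.0189 0.0207]
((482.5667724609375, -521.8208618164062), (45.54713439941406, 79.41534423828125), 81.47406005859375)
press 0.88 [374.5, 150.1, 175.6, 106.6] [0.0173 0.0238 0.1026]
((520.3419189453125, 78.05886840820312), (242.48681640625, 111.2278060913086), 77.52509307861328)
```

View pics/w1.png

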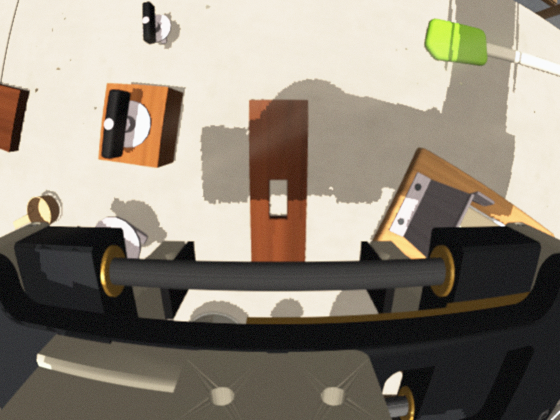

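The wrist view shows the plate with its slot at pixel (278,198), the rest-block bolt at (125,125) and the near end of the press at (420,200). Next I refine the slot centre, bolt and press from this frame.

```bash
python3 - <<'E'
import numpy as np,cv2
f=np.load('w1.npz');X=f['X'];d=f['d']
def rect(sel):
    q=X[sel]; return len(q),cv2.minAreaRect((q[:,:2]*1000).astype(np.float32)) if len(q)>4 else None
v,u=np.mgrid[0:420,0:560]
box=lambda l,r,t,b:(u>=l)&(u<r)&(v>=t)&(v<b)&(d>0)
print('slot',rect(box(264,294,170,230)&(X[...,2]<.008)))
print('plate',rect(box(240,318,90,235)&(X[...,2]>.008)&(X[...,2]<.02)))
for lo,hi in [(.088,.1),(.051,.058),(.045,.0505)]: print('bolt',lo,rect(box(90,185,75,170)&(X[...,2]>lo)&(X[...,2]<hi)))
print('bench z',np.median(X[box(320,400,220,240)][:,2]))
print('press plank',rect(box(330,560,140,262)&(abs(X[...,2]-.022)<.004)))
E
```

```text
slot (670, ((526.5579833984375, -161.01638793945312), (38.707725524902344, 17.802047729492188), 10.695539474487305))
plate (7164, ((494.00506591796875, -167.77587890625), (137.56991577148438, 58.746524810791016), 11.044573783874512))
bolt 0.088 (905, ((471.9281311035156, -311.1917419433594), (57.61631393432617, 13.15355396270752), 2.043335199356079))
bolt 0.051 (1120, ((472.0646057128906, -311.4378662109375), (74.95853424072266, 65.02409362792969), 1.336615800857544))
bolt 0.045 (1747, ((472.23468017578125, -311.9927062988281), (75.76700592041016, 66.67999267578125), 1.4333544969558716))
bench z 0.0004975471402862419
press plank (4370, ((521.887451171875, 83.40579986572266), (253.62234497070312, 112.35686492919922), 77.32623291015625))
```

```bash
python3 -m crank '[[[-0.18,-0.02,2.4,0],[-0.18,-0.02,4.6,0],[-0.18,-0.02,6.2,0],[-0.18,-0.02,6.7,0],[-0.18,-0.02,6.9,0],[-0.18,-0.02,6.9,0]]]' 0; python3 -m crank '[[[0,0,0,0],[0,0,0,0],[0,0,0,0],[0,0,0,0],[0,0,0,0],[0,0,0,0]]]' 1 25;  python3 -m crank '[[[0,0,-0.5,0],[0,0,-2,0],[0,0,-4.2,0],[0,0,-6,0],[0,0,-6.6,0],[0,0,-6.6,0],[0,0,-6.6,0]]]'
```

```text
t: 2.72
eef_pos: [0.5264, -0.1619, 0.0054]
ee_rot: [-3.141, 0.002, -2.95]
force: [0.1, 0.2, 0.5]
width: 0.0876
gripper_force: 0.0
t: 3.48
eef_pos: [0.5256, -0.1616, 0.0044]
ee_rot: [-3.142, 0.0, -2.95]
force: [-1.6, 2.1, 5.4]
width: 0.0576
gripper_force: 25.0
t: 4.35
eef_pos: [0.5243, -0.1615, 0.1675]
ee_rot: [3.141, -0.003, -2.95]
force: [0.3, 0.4, -1.5]
width: 0.0575
gripper_force: 25.0
```

```bash
python3 -m crank '[[[-1.5,0.7,-0.3,0],[-3.5,1.7,-0.8,0],[-5.3,2.6,-1.2,0],[-6.1,2.95,-1.2,0],[-6.1,2.95,-1.2,0],[-6.1,2.95,-1.2,0],[-6.1,2.95,-1.2,0]]]'
python3 - <<'E'
from h import *
p,d=arm.grab_frame("wrist"); cv2.imwrite('pics/w2.png',p[...,::-1]); X=WP(d); np.savez('w2.npz',p=p,d=d,X=X)
print(np.median(X[400,:,2]))
E
```

```text
t: 5.22
eef_pos: [0.6603, -0.0609, 0.1985]
ee_rot: [3.142, -0.001, -2.951]
force: [0.5, -0.3, -1.0]
width: 0.0575
gripper_force: 25.0
0.356826239000695
```

View pics/w2.png

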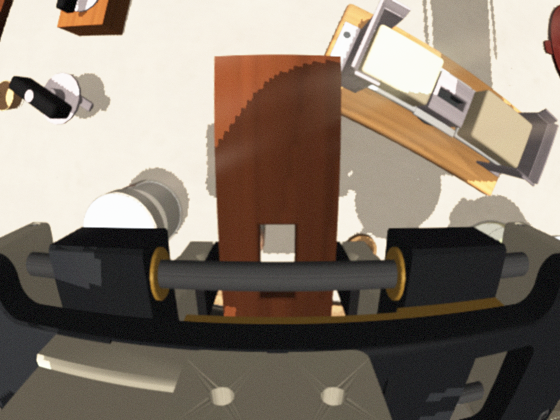

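The wrist view shows the whole press at right: bars at (400,58) and (498,122), keeper at (455,95). The held plate fills the middle, with its end at row 57 and the slot at (278,240).

```bash
python3 - <<'E'
from h import *
f=np.load('w2.npz');X=f['X'];d=f['d']
v,u=np.mgrid[0:420,0:560]; Z=X[...,2]
R=((u>345)&(v<195)&(d>0)&(v<u*0+200))
def rect(s):
    q=X[s]; return len(q),np.round(np.mean(q,0),4),cv2.minAreaRect((q[:,:2]*1000).astype(np.float32))
near=R&(np.hypot(X[...,0]-.524,X[...,1]-.088)<.14)
print('z hist',np.histogram(Z[near],bins=np.arange(0,.12,.005)))
# principal press frame guess
a=np.radians(77.6); e=np.array([np.cos(a),np.sin(a)]); n=np.array([e[1],-e[0]])
c=np.array([.525,.088]); L=(X[...,:2]-c)@e*1000; W=(X[...,:2]-c)@n*1000
bar=near&(abs(Z-.082)<.004)&(abs(L)<101)
for nm,s in [('b+',bar&(L>15)),('b-',bar&(L<-15))]:
    q=np.c_[L[s],W[s]].astype(np.float32); print(nm,len(q),cv2.minAreaRect(q),np.percentile(q,[1,99],axis=0).round(1).tolist(),np.median(Z[s]))
k=near&(abs(L)<24)&(abs(W)<24)&(Z>.05)&(Z<.078)
q=np.c_[L[k],W[k]].astype(np.float32);print('keeper',len(q),np.median(Z[k]),cv2.minAreaRect(q),np.percentile(q,[1,99],axis=0))
pl=near&(abs(Z-.022)<.004); print('plank',rect(pl), cv2.minAreaRect(np.c_[L[pl],W[pl]].astype(np.float32)))
g=near&(Z>.092)&(Z<.115)
for sgn in (1,-1):
    s=g&(L*sgn>60); q=np.c_[L[s],W[s],Z[s]*1000]; print('guide',sgn,len(q),np.percentile(q,[1,50,99],axis=0).round(1).tolist())
h=(u>200)&(u<350)&(v>40)&(v<238)&(Z>.17)
q=X[h]; print('held z',np.percentile(q[:,2],[5,50,95]))
h&=abs(Z-np.median(q[:,2]))<.006; print(rect(h)); s=arm.get_state(); print(s['eef_pos'],s['ee_rot'])
E
```

```text
z hist (array([4563,   36,   94,  328, 6587,  209,   59,   52,   70,  579,  755,
        372,  559, 1602,  461,  818, 6377,  304,  296,  345,  577,  884,
        406]), array([0.   , 0.005, 0.01 , 0.015, 0.02 , 0.025, 0.03 , 0.035, 0.04 ,
       0.045, 0.05 , 0.055, 0.06 , 0.065, 0.07 , 0.075, 0.08 , 0.085,
       0.09 , 0.095, 0.1  , 0.105, 0.11 , 0.115]))
b+ 3072 ((61.871337890625, 2.503133773803711), (78.07807159423828, 68.32487487792969), 0.05778386443853378) [[23.6, -29.1], [100.2, 34.6]] 0.08156022710868475
b- 3815 ((-65.76188659667969, 2.7838134765625), (66.53285217285156, 70.16416931152344), 89.8145523071289) [[-98.9, -29.5], [-32.6, 27.0]] 0.08139321546753447
keeper 1894 0.06636043070118537 ((0.007833480834960938, 0.5418052673339844), (47.980186462402344, 46.68783187866211), 0.015060972422361374) [[-23.80110342 -19.91571712]
 [ 23.94135929  23.16868895]]
plank (6959, array([0.5456, 0.0763, 0.0219]), ((526.537109375, 85.11042785644531), (255.46224975585938, 119.92761993408203), 77.3819351196289)) ((-2.4921035766601562, 2.1217727661132812), (255.46224975585938, 119.9276123046875), 0.21807050704956055)
guide 1 1296 [[80.1, -34.9, 92.3], [100.3, -1.0, 103.9], [106.3, 39.8, 111.2]]
guide -1 1085 [[-112.1, -35.9, 92.9], [-105.5, -9.2, 107.9], [-86.2, 39.6, 111.8]]
held z [0.20720639 0.20827053 0.20935437]
(22376, array([ 0.6026, -0.0729,  0.2083]), ((604.21826171875, -72.54351806640625), (87.119384765625, 58.636714935302734), 10.900906562805176))
[ 0.66043984 -0.06084245  0.19889226] [ 3.14156758e+00 -4.92835579e-04 -2.95075885e+00]
```

```bash
python3 -m crank '[[[0.3,0.5,0,-1],[0.9,1.5,0,-3],[1.6,2.7,0,-5],[2.3,3.9,0,-7.1],[3.0,5.0,0,-9.2],[3.6,6.0,0,-11.2],[4.0,6.6,0.5,-12.7],[4.14,6.82,1.3,-13.3],[4.14,6.82,2.0,-13.3],[4.14,6.82,2.2,-13.3],[4.14,6.82,2.2,-13.3]]]'
cat > m.py <<'E'
from h import *
import sys
s=arm.get_state(); p,d=arm.grab_frame("wrist"); cv2.imwrite('pics/%s.png'%sys.argv[1],p[...,::-1]); X=WP(d); np.savez(sys.argv[1]+'.npz',p=p,d=d,X=X)
R=Ro.from_euler('xyz',s['ee_rot']).as_matrix(); print(s['t'],s['eef_pos'],np.degrees(s['ee_rot']))
E
python3 m.py w3
python3 - <<'E'
from h import *
f=np.load('w3.npz');X=f['X'];d=f['d'];s=arm.get_state()
a=s['ee_rot'][2]; ex=np.array([np.cos(a),np.sin(a)]); ey=np.array([np.sin(a),-np.cos(a)])
D=X[...,:2]-np.array(s['eef_pos'][:2]); L=D@ex*1000; W=D@ey*1000; Z=X[...,2]*1000
top=s['eef_pos'][2]*1000+9.4
h=(abs(Z-top)<4)&(abs(W)<35)&(L>20)&(L<115)&(d>0)
print('plate',cv2.minAreaRect(np.c_[L[h],W[h]].astype(np.float32)),np.percentile(L[h],99.5),np.median(Z[h]))
pl=(abs(Z-22)<3)&(abs(W)<75)&(L<150)&(d>0); q=np.c_[L[pl],W[pl]]
print('plank',pl.sum(),cv2.minAreaRect(q.astype(np.float32)),np.percentile(q,[.5,99.5],axis=0))
g=(Z>88)&(Z<114)&(L>70)&(L<130)&(abs(W)<55)&(d>0)
q=np.c_[L[g],W[g],Z[g]]; print('guide',g.sum(),np.percentile(q,[1,5,25,50,75,95,99],axis=0).round(1).tolist())
E
```

```text
t: 6.65
eef_pos: [0.5271, 0.0871, 0.1444]
ee_rot: [-3.141, -0.0, -1.79]
force: [0.3, -0.6, -1.4]
width: 0.0576
gripper_force: 25.0
6.65 [0.52709098 0.08709794 0.14438648] [-1.79986807e+02 -1.15386875e-03 -1.02553315e+02]
plate ((61.0774040222168, -1.0235671997070312), (82.20466613769531, 58.54029083251953), 0.08101760596036911) 101.50249627057616 154.0514732840696
plank 1702 ((6.325103759765625, 0.59918212890625), (119.94267272949219, 243.98324584960938), 89.94901275634766) [[-113.72092475  -59.12808881]
 [ 127.20787486   60.39681615]]
guide 156 [[85.3, 36.4, 108.7], [85.9, 36.5, 109.1], [91.1, 37.1, 109.9], [95.8, 37.8, 110.4], [101.8, 38.4, 111.0], [105.7, 39.2, 111.6], [106.5, 39.3, 111.8]]
```

View pics/w3.png

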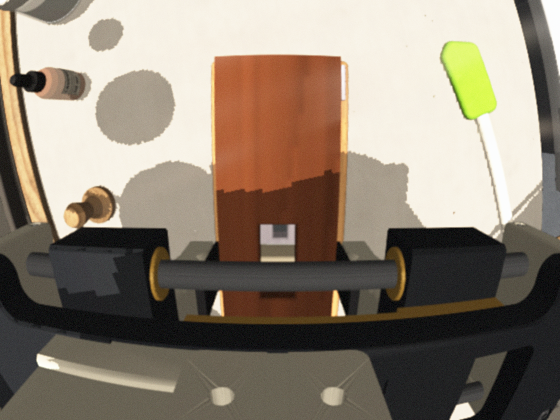

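The view shows the held plate over the press, with its end at row 57. The plank edges peek out on both sides and one ear lip shows at (343,80), so the plate needs about +2 mm in tool y and −1 mm in tool x. Now I descend into the guides in slow steps.

```bash
python3 -m crank '[[[-0.04,0.08,0.2,0],[-0.04,0.08,0.5,0],[-0.04,0.08,0.9,0],[-0.04,0.08,1.2,0],[-0.04,0.08,1.4,0],[-0.04,0.08,1.6,0],[-0.04,0.08,1.6,0]]]';  python3 -m crank '[[[0,0,0.1,0],[0,0,0.2,0],[0,0,0.3,0],[0,0,0.4,0],[0,0,0.4,0]]]'
```

```text
t: 7.58
eef_pos: [0.5251, 0.0887, 0.1037]
ee_rot: [3.141, -0.0, -1.79]
force: [-0.1, -1.5, -0.5]
width: 0.0577
gripper_force: 25.0
t: 8.2
eef_pos: [0.5251, 0.0888, 0.0938]
ee_rot: [3.141, -0.0, -1.789]
force: [-0.1, 0.1, -1.1]
width: 0.0575
gripper_force: 25.0
```

```bash
python3 -m crank '[[[0,0,0.1,0],[0,0,0.2,0],[0,0,0.28,0],[0,0,0.32,0],[0,0,0.32,0]]]'
```

```text
t: 8.82
eef_pos: [0.5252, 0.0888, 0.0863]
ee_rot: [3.142, -0.0, -1.789]
force: [-2.2, -1.0, 3.5]
width: 0.0579
gripper_force: 25.0
```

```bash
python3 -m crank '[[[0,0,0,0],[0,0,0,0],[0,0,0,0],[0,0,0,0],[0,0,0,0]]]' 0; python3 -m crank '[[[0,0,-0.4,0],[0,0,-1.5,0],[0,0,-3.5,0],[0,0,-4.6,0],[0,0,-4.6,0],[0,0,-4.6,0]]]'; python3 m.py w4; python3 - <<'E'
from h import *
f=np.load('w4.npz');X=f['X'];d=f['d'];s=arm.get_state()
a=s['ee_rot'][2]; ex=np.array([np.cos(a),np.sin(a)]); ey=np.array([np.sin(a),-np.cos(a)])
D=X[...,:2]-np.array(s['eef_pos'][:2]); L=D@ex*1000; W=D@ey*1000; Z=X[...,2]*1000
h=(abs(Z-96)<3)&(abs(W)<36)&(L<104)&(L>-30)&(d>0)
for lo in range(-20,100,20):
    q=h&(L>=lo)&(L<lo+20); print(lo,q.sum(),np.percentile(W[q],[1,99]).round(1) if q.any() else '',np.median(Z[q]).round(1) if q.any() else '')
k=(abs(W)<15)&(L>-30)&(L<30)&(Z<85)&(d>0); print('slot',np.c_[L[k],W[k]].min(0),np.c_[L[k],W[k]].max(0), np.median(Z[k]))
kk=k&(Z>60)&(Z<72);print('keeper z',np.median(Z[kk]),kk.sum())
E
```

```text
t: 9.45
eef_pos: [0.5253, 0.0889, 0.086]
ee_rot: [-3.142, 0.0, -1.789]
force: [0.3, -1.1, 0.3]
width: 0.087
gripper_force: 0.0
t: 10.2
eef_pos: [0.5249, 0.0887, 0.201]
ee_rot: [3.141, 0.0, -1.79]
force: [-0.3, -0.3, -0.8]
width: 0.0876
gripper_force: 0.0
10.2 [0.52486937 0.08873971 0.20095047] [ 1.79982367e+02  1.12000948e-02 -1.02539631e+02]
-20 1116 [-29.8  26.7] 95.3
0 1104 [-29.5  27. ] 95.3
20 1650 [-29.7  26.6] 95.2
40 1748 [-30.2  27.1] 95.2
60 1798 [-30.  27.] 95.2
80 1769 [-32.4  28.2] 95.2
slot [-23.87901311 -10.47945627] [16.9927923   8.66811572] 62.739211920521534
keeper z 65.9082777290507 461
```

View pics/w4.png

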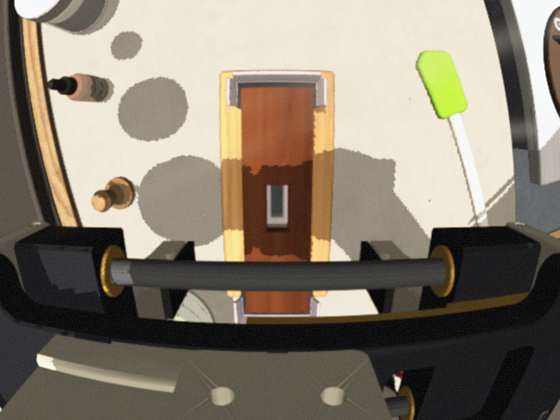

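The plate lies flat between the guides, with its top at an even 95.2 mm. The keeper slot shows dark inside the plate slot at (278,203). Now I measure it precisely.

```bash
python3 - <<'E'
from h import *
f=np.load('w4.npz');X=f['X'];d=f['d'];p=f['p'];s=arm.get_state()
a=s['ee_rot'][2]; ex=np.array([np.cos(a),np.sin(a)]); ey=np.array([np.sin(a),-np.cos(a)])
D=X[...,:2]-np.array(s['eef_pos'][:2]); L=D@ex*1000; W=D@ey*1000; Z=X[...,2]*1000
for r in (188,196,204): print(r,[(c,round(W[r,c],1),int(Z[r,c]),int(p[r,c].mean())) for c in range(264,293)])
for c in (276,280): print(c,[(r,round(L[r,c],1),int(Z[r,c]),int(p[r,c].mean())) for r in range(180,234)])
# perpendicular position for pixel at assumed z=66 and z=96
c=arm.get_calibration("wrist"); K=np.array(c["mtx"]); M=np.array(c["mount"])
def at(u,v,z):
    A=(u-K[0,2])/K[0,0];B=(v-K[1,2])/K[1,1];r=np.hypot(A,B);k=np.tan(r)/r
    ray=M[:3,:3]@np.array([A*k,B*k,1]); o=M[:3,3]; t=((s['eef_pos'][2]-z)-o[2])/ray[2]; return (1000*(o+t*ray)[:2]).round(1)
print([at(u,v,.066) for u,v in ((271,200),(285,200),(278,190),(278,212))])
E
```

```text
188 [(264, np.float64(-11.9), 94, 49), (265, np.float64(-11.0), 95, 53), (266, np.float64(-10.2), 95, 95), (267, np.float64(-10.3), 66, 140), (268, np.float64(-9.4), 67, 164), (269, np.float64(-8.5), 64, 156), (270, np.float64(-7.6), 66, 120), (271, np.float64(-7.0), 46, 79), (272, np.float64(-6.1), 47, 61), (273, np.float64(-5.1), 47, 62), (274, np.float64(-4.1), 46, 60), (275, np.float64(-3.1), 47, 62), (276, np.float64(-2.2), 47, 62), (277, np.float64(-1.2), 47, 65), (278, np.float64(-0.2), 45, 62), (279, np.float64(0.7), 46, 58), (280, np.float64(1.7), 47, 60), (281, np.float64(2.7), 47, 61), (282, np.float64(3.6), 47, 84), (283, np.float64(4.3), 65, 122), (284, np.float64(5.2), 64, 158), (285, np.float64(6.1), 66, 174), (286, np.float64(7.0), 66, 171), (287, np.float64(7.9), 66, 136), (288, np.float64(8.0), 91, 63), (289, np.float64(8.7), 94, 38), (290, np.float64(9.5), 94, 43), (291, np.float64(10.3), 95, 39), (292, np.float64(11.2), 95, 48)]
196 [(264, np.float64(-11.9), 96, 50), (265, np.float64(-11.1), 94, 51), (266, np.float64(-10.3), 94, 90), (267, np.float64(-10.3), 66, 1
[... 4791 characters left out ...]
6, np.float64(-13.5), 61, 100), (217, np.float64(-13.7), 64, 131), (218, np.float64(-14.2), 66, 159), (219, np.float64(-15.0), 66, 163), (220, np.float64(-15.9), 66, 165), (221, np.float64(-17.2), 65, 164), (222, np.float64(-22.5), 50, 159), (223, np.float64(-23.4), 51, 137), (224, np.float64(-23.0), 56, 100), (225, np.float64(-23.3), 58, 83), (226, np.float64(-23.0), 62, 75), (227, np.float64(-22.9), 66, 47), (228, np.float64(-18.2), 84, 24), (229, np.float64(-18.7), 86, 22), (230, np.float64(-18.4), 89, 27), (231, np.float64(-18.6), 92, 39), (232, np.float64(-18.8), 94, 44), (233, np.float64(-19.5), 95, 45)]
[array([ 2.8, -6.8]), array([2.8, 6. ]), array([12.2, -0.4]), array([-8.5, -0.4])]
```

```bash
python3 -m crank '[[[1,-0.1,0,1],[3,-0.3,0,3],[5.3,-0.5,0,5.1],[7.6,-0.7,0,7.2],[9.9,-0.9,0,9.3],[12.2,-1.1,0,11.4],[14.2,-1.3,0,13.4],[15.6,-1.4,0,14.8],[16.03,-1.42,0,15.2],[16.03,-1.42,0,15.2],[16.03,-1.42,0,15.2]]]'; python3 m.py w5; cat > b.py <<'E'
import sys
from h import *
f=np.load(sys.argv[1]+'.npz');X=f['X'];d=f['d'];s=arm.get_state();a=s['ee_rot'][2]; ex=np.array([np.cos(a),np.sin(a)]); ey=np.array([np.sin(a),-np.cos(a)])
D=X[...,:2]-np.array(s['eef_pos'][:2]); L=D@ex*1000; W=D@ey*1000; Z=X[...,2]*1000
def r(n,m):
    q=np.c_[L[m],W[m]].astype(np.float32); print(n,m.sum(),cv2.minAreaRect(q) if m.sum()>4 else '',np.median(Z[m]),np.percentile(q,[1,99],axis=0).round(1).tolist())
n=(d>0)&(abs(L)<60)&(abs(W)<60)
r('handle',n&(Z>87)&(Z<97)&(abs(L)<45)&(abs(W)<20)); r('block',n&(Z>45)&(Z<52)); r('flange',n&(Z>52)&(Z<57))
E
python3 b.py w5
```

```text
t: 11.62
eef_pos: [0.4731, -0.3092, 0.2008]
ee_rot: [3.141, -0.0, -3.114]
force: [0.2, -0.4, -0.8]
width: 0.0876
gripper_force: 0.0
11.625 [ 0.47309968 -0.30915322  0.20078137] [ 1.79981455e+02 -2.58334794e-02 -1.78409169e+02]
handle 930 ((1.2380428314208984, -1.7820887565612793), (57.32741928100586, 11.875906944274902), 0.2909826338291168) 91.7737300613652 [[-26.9, -7.8], [29.3, 4.2]]
block 3168 ((0.6163444519042969, -2.401386260986328), (75.99895477294922, 64.61402893066406), 0.2115410715341568) 50.07432910244951 [[-36.1, -34.3], [38.5, 29.4]]
flange 944 ((-1.4833831787109375, -1.8051986694335938), (60.00218963623047, 60.505069732666016), 84.45113372802734) 54.06743647196605 [[-18.5, -23.0], [19.8, 19.2]]
```

View pics/w5.png

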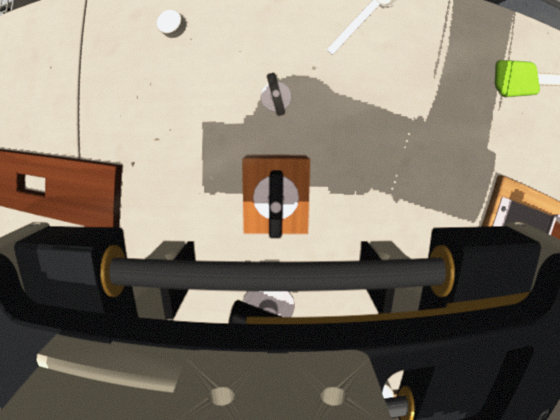

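The view shows the bolt in its block directly ahead at (276,203), with its handle aligned with the tool x axis. Its size matches, at 57 × 12 mm and 92 mm high.

```bash
python3 -m crank '[[[0.02,-0.02,0.8,0],[0.02,-0.02,2.8,0],[0.02,-0.02,4.6,0],[0.02,-0.02,5.3,0],[0.02,-0.02,5.55,0],[0.02,-0.02,5.55,0]]]' 0;  python3 -m crank '[[[0,0,0,0],[0,0,0,0],[0,0,0,0],[0,0,0,0],[0,0,0,0],[0,0,0,0],[0,0,0,0],[0,0,0,0]]]' 1 40
```

```text
t: 12.42
eef_pos: [0.473, -0.3102, 0.0627]
ee_rot: [-3.141, 0.0, -3.115]
force: [-0.4, 0.1, -0.9]
width: 0.0874
gripper_force: 0.0
t: 13.42
eef_pos: [0.4725, -0.3106, 0.0623]
ee_rot: [3.142, -0.0, -3.116]
force: [0.1, 0.6, -0.2]
width: 0.0138
gripper_force: 40.1
```

```bash
python3 -m crank '[[[0,0,-0.2,0],[0,0,-0.8,0],[0,0,-2.2,0],[0,0,-4,0],[0,0,-5.2,0],[0,0,-5.6,0],[0,0,-5.6,0],[0,0,-5.6,0]]]'
```

```text
t: 14.42
eef_pos: [0.4718, -0.3102, 0.201]
ee_rot: [3.141, -0.002, -3.116]
force: [0.5, -0.1, -0.9]
width: 0.0137
gripper_force: 40.0
```

```bash
python3 -m crank '[[[-0.1,0.8,0,-0.8],[-0.4,2.6,0,-2.5],[-0.8,4.8,0,-4.6],[-1.2,7,0,-6.7],[-1.5,9.2,0,-8.8],[-1.9,11.4,0,-10.9],[-2.2,13.6,0,-13],[-2.4,15.2,0,-14.6],[-2.52,15.83,0,-15.2],[-2.52,15.83,0,-15.2],[-2.52,15.83,0,-15.2],[-2.52,15.83,0,-15.2]]]'; python3 m.py w6; python3 - <<'E'
import cv2
a=cv2.imread('pics/w6.png')[50:300,180:380]; cv2.imwrite('pics/w6c.png',cv2.resize(a,(480,600),interpolation=cv2.INTER_CUBIC))
E
```

```text
t: 15.92
eef_pos: [0.5252, 0.0855, 0.2022]
ee_rot: [3.141, -0.0, -1.792]
force: [0.3, -0.4, -1.2]
width: 0.0134
gripper_force: 40.0
15.925 [0.52516033 0.08553834 0.20219494] [ 1.79983925e+02 -1.44825816e-02 -1.02653808e+02]
```

View pics/w6c.png

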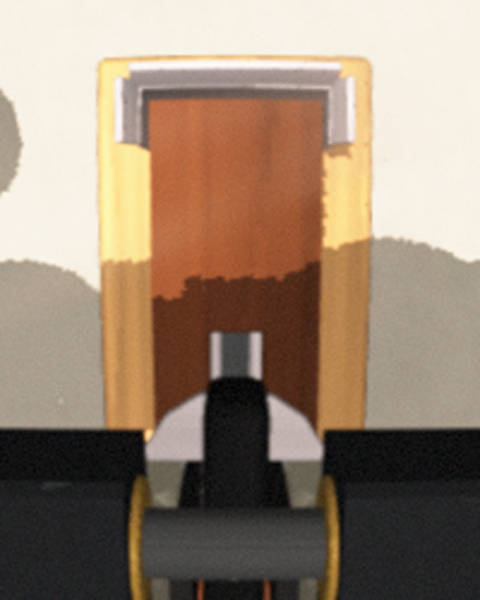

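The crop shows the handle end at (236,378), the flange behind it and the slot's visible end ahead at (236,340). The handle looks centred and straight. Now I measure the offsets from the same frame.

```bash
python3 - <<'E'
from h import *
f=np.load('w6.npz');X=f['X'];d=f['d'];p=f['p'];s=arm.get_state()
a=s['ee_rot'][2]; ex=np.array([np.cos(a),np.sin(a)]); ey=np.array([np.sin(a),-np.cos(a)])
D=X[...,:2]-np.array(s['eef_pos'][:2]); L=D@ex*1000; W=D@ey*1000; Z=X[...,2]*1000; T=s['eef_pos'][2]*1000
n=(d>0)&(abs(W)<32)&(L>2)&(L<60)
h=n&(Z>T+18)&(Z<T+40)&(abs(W)<12); q=np.c_[L[h],W[h]].astype(np.float32); print('handle',len(q),cv2.minAreaRect(q),np.median(Z[h])-T,np.percentile(q,[1,99],axis=0).round(1).tolist())
for lo in (12,16,20,24): 
    m=h&(L>=lo)&(L<lo+4)
    if m.sum()>5: print(lo,np.percentile(W[m],[2,98]).round(1),(np.median(Z[m])-T).round(1))
fl=n&(abs(Z-(T-8.3))<5)&(L>0)
q=np.c_[L[fl],W[fl],np.ones(fl.sum())]; c=np.linalg.lstsq(q,Z[fl]-T,rcond=None)[0]; print('flange plane',c,np.percentile(q,[1,99],axis=0).round(1)); 
# circle fit on far edge
m=fl; cnts=[(W[m&(abs(W-w)<1)].mean(),L[m&(abs(W-w)<1)].max()) for w in range(-18,18,3) if (m&(abs(W-w)<1)).any()]
print(np.round(cnts,1).tolist())
for r in (190,194,198,202): print(r,[(c,round(W[r,c],1),int(Z[r,c])) for c in (265,266,267,268,270,271,272,282,283,284,287,288,289)])
print([(r,round(L[r,278],1),int(Z[r,278])) for r in range(184,212,2)])
E
```

```text
handle 1477 ((19.87240219116211, 0.925908088684082), (22.280485153198242, 23.603818893432617), 5.130843162536621) 28.819878872880395 [[9.3, -10.6], [30.8, 11.3]]
12 [-6.2  4.6] 29.1
16 [-6.2  5.4] 29.2
20 [-6.1  5.3] 29.2
24 [-6.1  5.3] 29.2
flange plane [-3.32041189e-02 -1.67306619e-03 -8.18811431e+00] [[  7.  -20.1   1. ]
 [ 21.9  17.9   1. ]]
[[-18.0, 15.8], [-14.9, 18.7], [-12.1, 20.7], [-8.9, 22.3], [6.9, 22.0], [8.9, 21.5], [12.0, 20.0], [15.0, 16.9]]
190 [(265, np.float64(-11.1), 96), (266, np.float64(-10.4), 95), (267, np.float64(-9.6), 94), (268, np.float64(-9.6), 66), (270, np.float64(-7.7), 66), (271, np.float64(-6.8), 67), (272, np.float64(-6.0), 61), (282, np.float64(3.6), 46), (283, np.float64(4.5), 48), (284, np.float64(5.1), 66), (287, np.float64(7.9), 65), (288, np.float64(8.8), 67), (289, np.float64(8.8), 91)]
194 [(265, np.float64(-11.2), 97), (266, np.float64(-10.4), 95), (267, np.float64(-9.6), 95), (268, np.float64(-9.6), 65), (270, np.float64(-7.8), 66), (271, np.float64(-6.8), 66), (272, np.float64(-5.9), 64), (282, np.float64(3.6), 46), (283, np.float64(4.5),
[... 581 characters left out ...]
(-9.6), 94), (268, np.float64(-9.1), 83), (270, np.float64(-7.8), 66), (271, np.float64(-6.9), 65), (272, np.float64(-6.0), 64), (282, np.float64(3.6), 46), (283, np.float64(4.6), 46), (284, np.float64(5.2), 66), (287, np.float64(7.9), 67), (288, np.float64(8.8), 67), (289, np.float64(8.9), 91)]
[(184, np.float64(22.3), 95), (186, np.float64(20.6), 94), (188, np.float64(19.1), 96), (190, np.float64(8.4), 47), (192, np.float64(6.5), 47), (194, np.float64(4.5), 47), (196, np.float64(2.4), 47), (198, np.float64(0.7), 48), (200, np.float64(-1.4), 48), (202, np.float64(-3.3), 48), (204, np.float64(-5.5), 47), (206, np.float64(-7.5), 47), (208, np.float64(30.8), 214), (210, np.float64(31.0), 219)]
```

```bash
python3 -m crank '[[[-0.08,0,0.3,0],[-0.08,0,1,0],[-0.08,0,1.7,0],[-0.08,0,2,0],[-0.08,0,2,0],[-0.08,0,2,0],[-0.08,0,2,0]]]'; python3 m.py w7; python3 - <<'E'
from h import *
f=np.load('w7.npz');X=f['X'];d=f['d'];p=f['p'];s=arm.get_state()
a=s['ee_rot'][2]; ex=np.array([np.cos(a),np.sin(a)]); ey=np.array([np.sin(a),-np.cos(a)])
D=X[...,:2]-np.array(s['eef_pos'][:2]); L=D@ex*1000; W=D@ey*1000; Z=X[...,2]*1000; T=s['eef_pos'][2]*1000
print(np.round(s['eef_pos'],4))
n=(d>0)&(abs(W)<32)&(L>2)&(L<60)
h=n&(abs(Z-T-29)<4)&(abs(W)<9); print('handle',np.percentile(L[h],[99,100]),np.percentile(W[h&(L>24)&(L<29)],[2,98]))
fl=n&(abs(Z-(T-8.3))<4); print('flange',[(w,L[fl&(abs(W-w)<1)].max().round(1)) for w in range(-18,18,3) if (fl&(abs(W-w)<1)).any()])
for c in (275,278,281): print(c,[(r,round(L[r,c],1),int(Z[r,c])) for r in range(176,216,1) if Z[r,c]<T+25])
for r in range(186,206,4): print(r,[(c,round(W[r,c],1),int(Z[r,c])) for c in range(258,300) if abs(Z[r,c]-Z[r,c+1])>8 or abs(Z[r,c]-Z[r,c-1])>8])
pl=(d>0)&(abs(Z-95.2)<3)&(abs(W)<36)&(L>40); print('plate end',np.percentile(L[pl&(abs(W)<20)],[99,100]), np.percentile(W[pl&(L<80)],[1,99]))
E
```

```text
t: 16.85
eef_pos: [0.5261, 0.0888, 0.153]
ee_rot: [-3.141, 0.001, -1.789]
force: [0.1, 0.3, -0.5]
width: 0.0137
gripper_force: 40.0
16.85 [0.52612058 0.08876594 0.15295575] [-1.79948417e+02  4.03840627e-02 -1.02526474e+02]
[0.526  0.0888 0.1529]
handle [30.6734285  31.09023264] [-6.03142279  5.29199444]
flange [(-18, np.float64(15.7)), (-15, np.float64(18.7)), (-12, np.float64(20.7)), (-9, np.float64(22.2)), (6, np.float64(22.0)), (9, np.float64(21.4)), (12, np.float64(19.4)), (15, np.float64(17.0))]
275 [(176, np.float64(35.9), 95), (177, np.float64(35.1), 94), (178, np.float64(34.6), 95), (179, np.float64(33.8), 95), (180, np.float64(33.1), 94), (181, np.float64(32.5), 95), (182, np.float64(31.7), 94), (183, np.float64(31.3), 96), (184, np.float64(30.5), 95), (185, np.float64(29.7), 95), (186, np.float64(29.2), 95), (187, np.float64(28.6), 96), (188, np.float64(27.5), 94), (189, np.float64(27.0), 95), (190, np.float64(26.5), 95), (191, np.float64(25.7), 95), (192, np.float64(25.1), 95), (193, np.float64(24.5), 96), (194, np.float64(23.8), 96), (195, np.float64(23.0), 95), (196, np.
[... 2758 characters left out ...]
11, np.float64(30.6), 169), (212, np.float64(30.4), 170), (213, np.float64(30.8), 174), (214, np.float64(30.6), 174), (215, np.float64(30.6), 176)]
186 []
190 []
194 []
198 [(266, np.float64(-8.8), 91), (267, np.float64(-9.1), 64), (271, np.float64(-5.9), 66), (272, np.float64(-5.5), 48), (285, np.float64(5.3), 47), (286, np.float64(5.6), 66), (291, np.float64(9.5), 66), (292, np.float64(9.2), 88)]
202 [(266, np.float64(-8.9), 90), (267, np.float64(-9.0), 66), (271, np.float64(-5.9), 66), (272, np.float64(-5.5), 48), (285, np.float64(5.3), 47), (286, np.float64(5.6), 66), (291, np.float64(9.5), 66), (292, np.float64(9.2), 90)]
plate end [105.69923298 106.34713622] [-28.49533171  28.30925147]
```

```bash
python3 -m crank '[[[0.016,0.03,0.2,0],[0.016,0.03,0.6,0],[0.016,0.03,1.0,0],[0.016,0.03,1.3,0],[0.016,0.03,1.4,0],[0.016,0.03,1.4,0],[0.016,0.03,1.4,0]]]';  python3 -m crank '[[[0,0,0.06,0],[0,0,0.12,0],[0,0,0.18,0],[0,0,0.24,0],[0,0,0.24,0]]]'
```

```text
t: 17.77
eef_pos: [0.5252, 0.0885, 0.1176]
ee_rot: [-3.141, 0.0, -1.789]
force: [0.5, 0.4, -1.2]
width: 0.0138
gripper_force: 40.0
t: 18.4
eef_pos: [0.5249, 0.0883, 0.1112]
ee_rot: [3.141, -0.0, -1.789]
force: [-1.0, -0.6, -0.5]
width: 0.0135
gripper_force: 40.0
```

```bash
python3 -m crank '[[[0,0,0.08,0],[0,0,0.16,0],[0,0,0.16,0]]]';  python3 -m crank '[[[0,0,0.06,0],[0,0,0.12,0],[0,0,0.18,0],[0,0,0.18,0]]]';  python3 -m crank '[[[0,0,0.06,0],[0,0,0.08,0],[0,0,0.08,0]]]'
```

```text
t: 18.77
eef_pos: [0.525, 0.0884, 0.1074]
ee_rot: [-3.141, -0.0, -1.789]
force: [-0.1, 0.8, 3.7]
width: 0.0133
gripper_force: 40.0
t: 19.27
eef_pos: [0.525, 0.0884, 0.1028]
ee_rot: [-3.142, -0.0, -1.789]
force: [-1.0, 0.5, 3.8]
width: 0.0134
gripper_force: 40.0
t: 19.65
eef_pos: [0.5251, 0.0884, 0.1009]
ee_rot: [-3.141, 0.0, -1.789]
force: [-1.3, 0.1, 4.3]
width: 0.0134
gripper_force: 40.0
```

```bash
python3 -m crank '[[[0,0,0.04,0],[0,0,0.08,0],[0,0,0.08,0]]]';  python3 -m crank '[[[0,0,0.04,0],[0,0,0.04,0]]]';  python3 -m crank '[[[0,0,0.03,0],[0,0,0.03,0]]]'
```

```text
t: 20.02
eef_pos: [0.525, 0.0884, 0.0989]
ee_rot: [-3.141, 0.0, -1.789]
force: [-1.2, -0.1, 4.0]
width: 0.014
gripper_force: 40.0
t: 20.27
eef_pos: [0.525, 0.0884, 0.0979]
ee_rot: [-3.141, 0.0, -1.789]
force: [-1.5, -0.2, 4.8]
width: 0.0138
gripper_force: 40.0
t: 20.52
eef_pos: [0.525, 0.0884, 0.0972]
ee_rot: [-3.141, 0.0, -1.789]
force: [-1.3, -0.3, 4.0]
width: 0.0136
gripper_force: 40.0
```

```bash
python3 -m crank '[[[0,0,0.03,0],[0,0,0.03,0]]]';  python3 -m crank '[[[0,0,0.02,0],[0,0,0.02,0]]]';  python3 -m crank '[[[0,0,0.02,0],[0,0,0.02,0]]]'
```

```text
t: 20.78
eef_pos: [0.525, 0.0884, 0.0964]
ee_rot: [-3.141, 0.0, -1.789]
force: [-0.1, -1.6, 5.3]
width: 0.0132
gripper_force: 40.0
t: 21.02
eef_pos: [0.5251, 0.0884, 0.096]
ee_rot: [-3.141, 0.0, -1.789]
force: [-1.7, -0.0, 6.5]
width: 0.0139
gripper_force: 40.0
t: 21.28
eef_pos: [0.5251, 0.0884, 0.0959]
ee_rot: [-3.141, 0.0, -1.789]
force: [-3.0, 0.2, 8.7]
width: 0.0134
gripper_force: 40.0
```

It bottomed at TCP 95.9 mm, where the force rose from 6.5 to 8.7 N with almost no motion. I back off about 1 mm and turn clockwise.

```bash
python3 -m crank '[[[0,0,-0.02,0],[0,0,-0.04,0],[0,0,-0.04,0]]]';  python3 -m crank '[[[0.001,-0.006,0,1.5],[0.003,-0.011,0,3],[0.006,-0.019,0,5],[0.01,-0.024,0,7],[0.01,-0.024,0,7]]]'
```

```text
t: 21.65
eef_pos: [0.5251, 0.0884, 0.0965]
ee_rot: [-3.141, 0.0, -1.789]
force: [-1.6, -0.3, 5.8]
width: 0.0138
gripper_force: 40.0
t: 22.28
eef_pos: [0.5262, 0.0883, 0.0967]
ee_rot: [-3.141, 0.001, -2.403]
force: [0.6, -0.3, 5.5]
width: 0.0135
gripper_force: 40.0
```

```bash
python3 -m crank '[[[0.002,-0.006,0,2],[0.005,-0.012,0,4],[0.008,-0.018,0,6],[0.011,-0.024,0,8],[0.014,-0.028,0,10],[0.015,-0.03,0,11.2],[0.015,-0.03,0,11.6],[0.015,-0.03,0,11.6]]]'; python3 -c "
from station import arm; s=arm.get_state(); print(s['moment'],s['q'])"
```

```text
t: 23.28
eef_pos: [0.5261, 0.0871, 0.0967]
ee_rot: [3.141, 0.001, 2.87]
force: [-1.0, -1.6, 6.5]
width: 0.014
gripper_force: 40.0
[-0.61082982  0.18042077  0.0262943 ] [ 5.32356818e-01  2.51474323e-01 -4.71827555e-01  6.67464924e-04
 -8.46871729e-01 -2.37488344e+00]
```

```bash
python3 -m crank '[[[0,0,-0.04,0],[0,0,-0.08,0],[0,0,-0.12,0],[0,0,-0.12,0]]]';  python3 -m crank '[[[0,0,-0.03,0],[0,0,-0.05,0],[0,0,-0.05,0]]]'
```

```text
t: 23.78
eef_pos: [0.526, 0.0872, 0.0995]
ee_rot: [3.142, 0.0, 2.871]
force: [0.8, -2.4, 4.5]
width: 0.0137
gripper_force: 40.0
t: 24.15
eef_pos: [0.5258, 0.0872, 0.1007]
ee_rot: [3.142, 0.0, 2.871]
force: [1.2, -3.0, 3.5]
width: 0.0135
gripper_force: 40.0
```

```bash
python3 -m crank '[[[0,0,-0.02,0],[0,0,-0.02,0]]]';  python3 -m crank '[[[0,0,-0.02,0],[0,0,-0.02,0]]]'
```

```text
t: 24.4
eef_pos: [0.5257, 0.0872, 0.101]
ee_rot: [-3.142, -0.0, 2.871]
force: [1.3, -2.5, 4.4]
width: 0.0137
gripper_force: 40.0
t: 24.65
eef_pos: [0.5256, 0.0872, 0.1011]
ee_rot: [-3.141, -0.0, 2.87]
force: [3.1, -1.7, -2.5]
width: 0.0134
gripper_force: 40.0
```

```bash
python3 -m crank '[[[0,0,0.01,0],[0,0,0.01,0]]]'; python3 -m crank '[[[0,0,0,0],[0,0,0,0],[0,0,0,0],[0,0,0,0],[0,0,0,0]]]' 0; python3 -m crank '[[[0,0,-0.4,0],[0,0,-1.5,0],[0,0,-3,0],[0,0,-4.5,0],[0,0,-5.2,0],[0,0,-5.2,0],[0,0,-5.2,0]]]'; python3 m.py w8; python3 - <<'E'
from h import *
f=np.load('w8.npz');X=f['X'];d=f['d']; Z=X[...,2]*1000
c=np.array([.5263,.0865]); a=np.radians(77.4); e=np.array([np.cos(a),np.sin(a)]); n=np.array([e[1],-e[0]])
L=(X[...,:2]-c)@e*1000; W=(X[...,:2]-c)@n*1000
m=(d>0)&(abs(L)<50)&(abs(W)<50)
h=m&(Z>118)&(Z<140); print('handle z',np.median(Z[h]),cv2.minAreaRect(np.c_[W[h],L[h]].astype(np.float32)))
pl=m&(abs(W)<27)&(Z>80)&(Z<97); print('plate top',np.percentile(Z[pl],[5,50,95]))
E
```

```text
t: 24.9
eef_pos: [0.5256, 0.0872, 0.1011]
ee_rot: [-3.141, -0.0, 2.871]
force: [2.7, -2.9, -2.2]
width: 0.0133
gripper_force: 40.0
t: 25.52
eef_pos: [0.5257, 0.0873, 0.1013]
ee_rot: [3.142, -0.0, 2.871]
force: [0.1, 0.3, -1.1]
width: 0.0582
gripper_force: 0.0
t: 26.4
eef_pos: [0.5252, 0.087, 0.2309]
ee_rot: [-3.141, -0.001, 2.87]
force: [0.1, 0.0, -0.1]
width: 0.0876
gripper_force: 0.0
26.4 [0.52523501 0.08704628 0.23085293] [-1.79985813e+02 -4.04245903e-02  1.64460849e+02]
handle z 130.19127145141394 ((-0.9656753540039062, 0.34564733505249023), (11.57707405090332, 57.92389678955078), 86.99752807617188)
plate top [87.39298237 88.67019677 92.88560663]
```

View pics/w8.png

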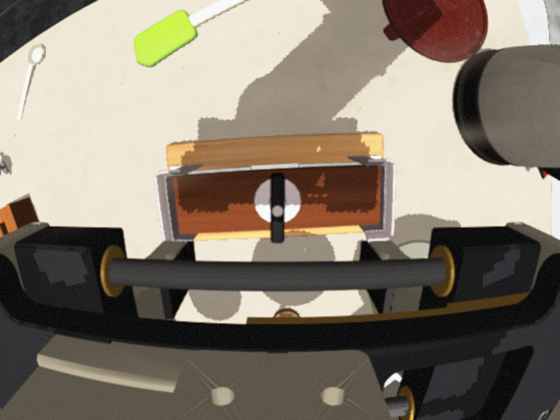

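The view shows the handle across the plate at (278,205). Its top is at 130 mm, so the bolt origin is at about 89 mm, the locked height. The plate is held about 7 mm down between the guides and the gripper is clear.

```bash
python3 -c "
from station import arm; print(arm.job_done())"
```

```text
the job is handed in; nothing more can be done
None
```

The plate is clamped on the soap bars, the T-bolt is turned and locked in the keeper's pocket, the gripper is clear, and I handed the job in at about 26 s without touching the bystanders.

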